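# Unlock the push-and-turn cap of the rinse bottle

### The arm

A 6-joint arm with a two-finger parallel gripper is mounted at the origin on the work surface. World frame = base frame: x ahead of the robot, y to its left, z up, the work surface at z = 0. Lengths are in m, angles in rad, forces in N, time in s.
With the tool pointing down it reaches from about 0.275 to 0.775 m from the base axis. Payload 14.6 kg.
Tool frame: the origin (TCP) lies midway between the tips of the shut fingers; the grasp point (between the pads) lies manip.grasp_offset behind it (manip.grasp_offset is the distance from the TCP to the grasp point, in m); z points along the fingers, y is the line along which they close (so a half turn about z gives the same grasp; the last joint's range is limited). The gripper opens to 85 mm and grips with 20 to 120 N. Pads are 22 mm wide; open, the fingers measure 114 mm over their backs; the gripper's body (76 mm by 85 mm) begins 54 mm behind the grasp point. The pads swing forward as they close: fully open they stand 13 mm farther back than shut.
Start: joints at [-1.433, 0.263, -0.048, 1.259, 0, 1.415], TCP at [0.152, -0.503, 0.231] pointing down, gripper open.
Joint ranges: [-2.65, 2.65], [-0.89, 1.7], [-1.18, 1.37], [-2.13, 2.11], [-1.35, 1.29], [-3.14, 3.14]. Speed limits (rad/s): [1.89, 1.89, 2.57, 2.79, 3.14, 3.14].

### API

Orientations are given as a rotation vector (axis times angle).
In Python, from workcell import status, cams, manip gives the robot as it stands.
- The arm moves only by the shell command python3 -m crank 'ROWS' [FORCE]. ROWS is JSON, a list of rows, each an object of numbers: "grip": the closure in counts, from 0 (fully open) to 255 (shut); "x", "y", "z": the shift along the tool's x, y, z in units of 40 mm (1.0 is 40 mm); "twist": the turn about the tool's z in units of 5 degrees (1.0 is 5 degrees). A call has 1 to 12 rows; each row shifts and turns the commanded pose from where the row before left it, along the tool's axes as they then stand; what a row does not reach is not made up. A row lasts 1/12 s, in which the tool goes at most 41.7 mm and 7.16 degrees, less where a joint would pass 70% of its speed; a pose out of reach is approached as far as the arm can. A call is refused whole if a number of a shift passes 1 or a number of a turn 1, either way. A call with a gripper value outside its range is refused whole. The fingers move at their own pace and stop on an object; FORCE is the grip in N (left out, the last holds). Time passes only in rows, so rows that do not move let the fingers close. It gives the time, the measured TCP pose, the force, the opening and the grip force at its end, in the units of the state.
- status.get_obs(): the state, without advancing time (a new reading comes with each control period).
- cams.grab_frame(name): name is "scene" or "side" or "wrist"; returns (picture, depth): 384x512x3 uint8, red, green, blue; 384x512 float32, m along the optical axis (not along the pixel's ray), 0 where there is no reading.
- cams.camera_params(name): a dict with "fx", "fy", "cx", "cy" (pixels), "k1" (the pictures are not rectified: a ray, as slopes to the right and down, at radius r is drawn at 1 + k1 r^2 times it, then the intrinsics apply), "R" (3x3) and "t" (3): a world point X has camera coordinates R X + t; the wrist camera has in their place "tool_from_camera" (4x4, takes a point from camera to tool coordinates, whose origin is the TCP and whose axes are the flange's). Camera axes: x right, y down, z forward; pixel columns grow to the right and rows downward; lengths in m; the calibration is good to about 2 mm. A picture is of the moment at which its call begins: read the wrist's pose just before it. camera_params takes no time and is no camera call.
- manip.close_job(): hands the job in; it is judged then, once.
The state is a dict: "clock": time; "qpos": joint angles; "joint_velocities": joint speeds; "joint_torque": joint torques, N m; "tool_pos": TCP position; "orientation": TCP orientation; "force": force on the tool from outside, world axes, zero at the start; "ft_torque": the same for the moment, N m; "grip_width": opening from 0.0 (shut) to 1.0 (fully open); "finger_force": force on a finger pad.
Only numpy, scipy, OpenCV 4.12 (cv2) and the standard library are available. Lean on these libraries where they do the work, as an engineer would, in place of code of your own. Each camera call takes 0.05 s, during which the arm holds its last target. There are 200 camera calls.

### The job

Three amber bottles stand on the sampler's carousel; unlock the one with the tall ribbed child-resistant cap: push the cap down and, keeping it down, turn it anticlockwise (seen from above) until its tab comes to the stop at the open end (up to a quarter turn in all, with its play), then let go and move clear. Turned without pressing, the cap only slips round. Leave the other two bottles alone.

Things in the scene. Friction and masses are not known exactly. Their poses are not given: they have to be found in the camera images.
- cap_grip (a point): Rinse bottle's cap: black upright cylinder, ribbed sides, closed top, 44 mm across, 36 tall; its bottle is fixed. Point on the axis, 12 mm below the top, 24 above the lower edge: grip here, at any yaw. It springs up, and pushes down 6 mm (2.5 N at first, 9.5 N fully down). Pushed 4 to 6 mm down, its inner teeth catch the tab ring below (tips that meet drop in as it turns); higher up it slips round.
- cap_turn (a joint): Angle of the tab ring under that cap, rad, growing anticlockwise seen from above: 0 at the closed stop, 1.05 (60 degrees) at the open stop. Starts near closed, stays where left. It takes 0.08 N m through the pressed cap, after up to 30 degrees of free play. Its white tab, 7 mm below the cap's edge, reaches 35 mm from the axis, between two grey stop lugs on the bottle's shoulder.
- septum_bottle: Bystander: amber bottle 58 mm across in a 67 mm black foot ring, fixed on the carousel like the others. Smooth narrow black cap 32 mm across with a pale disc in its top, 82 mm above the origin (centre of the bottle's underside, z up). The carousel: grey disc 304 mm across, top at height 45 mm, dark hub 116 mm across with its top at 71 mm; all bottle axes are 100 mm from its centre.
- flat_bottle: Bystander: same bottle, with a smooth, wide, low black cap, 48 mm across and 16 mm tall, a dark disc in its top, which is 76 mm above the origin (centre of the bottle's underside, z up).

How it is judged:
By the outcome, as a careful person would: the job done as asked, in the order asked, and still so for the second after the job is handed in, with the robot touching nothing.
It also fails if it takes over 40 s, if anything falls off the work surface, if the arm or the gripper's body presses on something with over 40 N, if the wrist force passes 120 N, or if a joint passes its speed limit or range.

## Working session

There is one attempt and no reset: what is moved stays moved. The work goes in short steps, Python scripts to look and compute and a shell command to move; the robot and the scene stay as the last step left them, time stands still between calls to the robot, and variables do not carry over. Pictures are saved under pics/ and viewed, at most 10 in all, crops included, and the job is handed in when it is done.

```bash
mkdir -p pics; python3 - <<'E'
from workcell import status,cams,manip
import cv2,numpy as np
print(status.get_obs(),manip.grasp_offset)
a=[]
for n in("scene","side"):
    p,d=cams.grab_frame(n); np.savez(f"pics/{n}0.npz",p=p,d=d)
    cv2.imwrite(f"pics/{n}0.png",p[:,:,::-1]); a.append(p[:,:,::-1]); print(n,cams.camera_params(n))
p,d=cams.grab_frame("wrist");a.append(p[:,:,::-1])
print(cams.camera_params("wrist"))
E
```

```text
{'clock': 0.0, 'qpos': array([-1.43332798e+00,  2.63517774e-01, -4.89401652e-02,  1.25938311e+00,
       -1.54870826e-05,  1.41552241e+00]), 'joint_velocities': array([-0.00106195,  0.00030242, -0.00024004,  0.00024052,  0.00193911,
        0.00093815]), 'joint_torque': array([-4.08238324e-03, -6.37614441e+01,  3.84559608e+01,  1.38150519e-02,
       -2.98733212e-04,  4.37130694e-06]), 'tool_pos': array([ 0.15147022, -0.50239199,  0.23082658]), 'orientation': array([-3.10696551e+00, -4.58045886e-01,  9.71319602e-06]), 'force': array([ 0.57564023,  0.08158682, -0.35515369]), 'ft_torque': array([-0.01116891,  0.00459498,  0.01439892]), 'finger_force': 0.0, 'grip_width': 1.0029671631628616} 0.0187
scene {'fx': 351.2641508986982, 'fy': 351.2641508986982, 'cx': 254.8634710042024, 'cy': 195.8984778023818, 'k1': -0.003835571358657673, 'R': array([[ 0.85708754,  0.51511533,  0.00756007],
       [ 0.33537627, -0.54676465, -0.76718392],
       [-0.39105462,  0.66007925, -0.64138263]]), 't': array([-0.50658041, -0.07141112,  0.92049277])}
side {'fx': 408.5265420315015, 'fy': 408.5265420315015, 'cx': 264.38535984057694, 'cy': 192.95637538979443, 'k1': -0.14945864581451254, 'R': array([[ 0.9977546 , -0.06696136, -0.00139082],
       [-0.03914445, -0.56616846, -0.82335957],
       [ 0.05434584,  0.82156524, -0.56751835]]), 't': array([-0.57629178,  0.15727885,  0.7485817 ])}
{'fx': 326.349199753416, 'fy': 326.349199753416, 'cx': 258.18746409059395, 'cy': 190.4680548469795, 'k1': -0.07546170701594541, 'tool_from_camera': array([[ 2.71064358e-04, -9.64255786e-01, -2.64973029e-01,
         6.60530032e-02],
       [ 9.99999861e-01,  1.41757283e-04,  5.07123464e-04,
        -9.72035574e-04],
       [-4.51434878e-04, -2.64973130e-01,  9.64255691e-01,
        -1.43538636e-01],
       [ 0.00000000e+00,  0.00000000e+00,  0.00000000e+00,
         1.00000000e+00]])}
```

View pics/scene0.png

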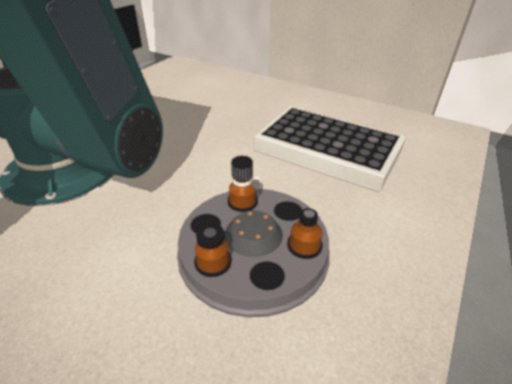

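View pics/side0.png

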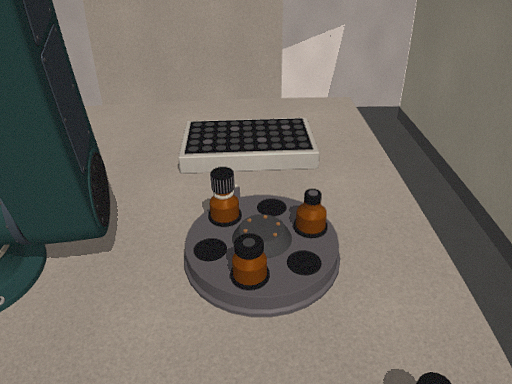

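The tall ribbed cap is at scene (242,163) and side (222,173). The flat cap is at scene (210,234) and side (249,243), and the septum cap at scene (309,214) and side (313,194). A white tab shows at scene (257,185).

```bash
cat > h.py <<'E'
from workcell import status,cams,manip
import numpy as np,cv2
from scipy.spatial.transform import Rotation as Ro
def ray(c,u,v,T=None):
    K=np.array([[c['fx'],0,c['cx']],[0,c['fy'],c['cy']],[0,0,1]])
    s=cv2.undistortPoints(np.array([[[u,v]]],float),K,np.array([c['k1'],0,0,0]))[0,0]
    d=np.array([*s,1.])
    if T is not None: return T[:3,3],T[:3,:3]@d
    return -c['R'].T@c['t'],c['R'].T@d
def tri(*rs):
    A=0;b=0
    for o,d in rs:
        d=d/np.linalg.norm(d);P=np.eye(3)-np.outer(d,d);A=A+P;b=b+P@o
    x=np.linalg.solve(A,b);return x,[np.linalg.norm((np.eye(3)-np.outer(d,d)/(d@d))@(x-o)) for o,d in rs]
def wristT(ob):
    T=np.eye(4);T[:3,:3]=Ro.from_rotvec(ob['orientation']).as_matrix();T[:3,3]=ob['tool_pos']
    return T@cams.camera_params('wrist')['tool_from_camera']
E
python3 - <<'E'
from h import *
cs,ci=cams.camera_params("scene"),cams.camera_params("side")
for n,a,b in(("cap",(242,163),(222,174)),("flat",(210,234),(249,243)),("sept",(309,214),(313,194))):
    x,e=tri(ray(cs,*a),ray(ci,*b));print(n,x,e)
for n in("scene","side"):
    f=np.load(f"pics/{n}0.npz");c=cams.camera_params(n)
    for u,v in ([(242,163),(242,175),(257,185),(257,181)] if n=="scene" else [(222,174),(222,185)]):
        o,d=ray(c,u,v);print(n,u,v,o+d*f['d'][v,u])
a=np.load("pics/scene0.npz")['p'][140:215,205:275,::-1];b=np.load("pics/side0.npz")['p'][155:230,187:257,::-1]
cv2.imwrite("pics/c.png",cv2.resize(np.hstack([a,b]),None,fx=5.5,fy=5.5,interpolation=cv2.INTER_CUBIC))
E
```

```text
cap [0.50398572 0.0935611  0.14564866] [np.float64(0.0004896312076517551), np.float64(0.0004896312076517857)]
flat [ 0.54842872 -0.07475538  0.11872547] [np.float64(0.0006651154757743177), np.float64(0.0006651154757742663)]
sept [0.6708667  0.04785764 0.12444504] [np.float64(0.0005080658664755257), np.float64(0.0005080658664755149)]
scene 242 163 [0.50879951 0.08618419 0.15111712]
scene 242 175 [0.51482657 0.07616793 0.13085412]
scene 257 185 [0.5335498  0.10274152 0.09597918]
scene 257 181 [0.53216593 0.1048816  0.10432035]
side 222 174 [0.50438738 0.08411866 0.15204566]
side 222 185 [0.50350737 0.07424523 0.13405713]
```

View pics/c.png

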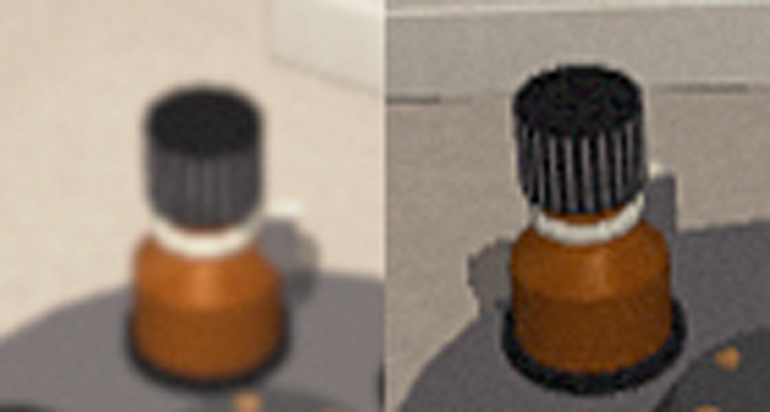

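The crop confirms the ribbed cap, with its white tab pointing back and right. I'll move above it.

```bash
python3 -m crank '[{"x":0.7,"y":-0.64},{"x":0.7,"y":-0.64},{"x":0.7,"y":-0.64},{"x":0.7,"y":-0.64},{"x":0.7,"y":-0.64},{"x":0.7,"y":-0.64},{"x":0.7,"y":-0.64},{"x":0.7,"y":-0.64},{"x":0.7,"y":-0.64}]'; python3 -m crank '[{"x":0.7,"y":-0.64},{"x":0.7,"y":-0.64},{"x":0.7,"y":-0.64},{"x":0.7,"y":-0.64},{"x":0.7,"y":-0.64},{"x":0.7,"y":-0.64},{"x":0.7,"y":-0.64},{"x":0.7,"y":-0.64},{"x":0.7,"y":-0.64},{},{}]'
python3 - <<'E'
from h import *
ob=status.get_obs();p,d=cams.grab_frame("wrist");print(ob['tool_pos'],ob['orientation'],ob['qpos'],ob['clock'])
np.savez("pics/w1.npz",p=p,d=d,T=wristT(ob));cv2.imwrite("pics/w1.png",p[:,:,::-1])
E
```

```text
[ 0.15148764 -0.50249294  0.23095793] [-3.10728916e+00 -4.58133806e-01  1.49104202e-06] [-1.43332588e+00  2.63412110e-01 -4.87315079e-02  1.25936448e+00
 -7.29389749e-06  1.41549918e+00] 0.15invalid input
invalid input
```

View pics/w1.png

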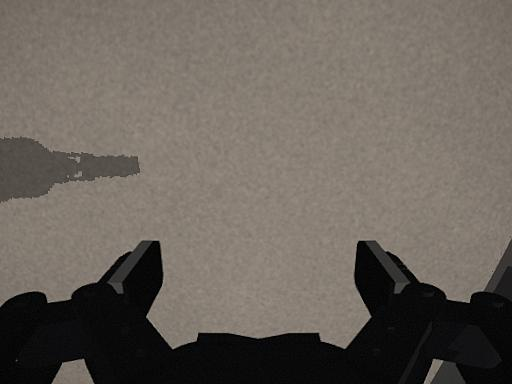

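The wrist view shows only bare table and the fingers: both calls were refused, so the arm hasn't moved. The rows probably need every key, so I'll try one in full.

```bash
python3 -m crank '[{"grip":0,"x":0.7,"y":-0.64,"z":0,"twist":0}]'
```

```text
clock: 0.28
tool_pos: [0.1695, -0.4733, 0.2304]
orientation: [3.108, 0.454, -0.001]
force: [1.4, 1.0, -0.7]
grip_width: 1.002
finger_force: 0.0
```

```bash
python3 -m crank '[{"grip":0,"x":0.7,"y":-0.64,"z":0,"twist":0},{"grip":0,"x":0.7,"y":-0.64,"z":0,"twist":0},{"grip":0,"x":0.7,"y":-0.64,"z":0,"twist":0},{"grip":0,"x":0.7,"y":-0.64,"z":0,"twist":0},{"grip":0,"x":0.7,"y":-0.64,"z":0,"twist":0},{"grip":0,"x":0.7,"y":-0.64,"z":0,"twist":0},{"grip":0,"x":0.7,"y":-0.64,"z":0,"twist":0},{"grip":0,"x":0.7,"y":-0.64,"z":0,"twist":0}]'
python3 -m crank '[{"grip":0,"x":0.7,"y":-0.64,"z":0,"twist":0},{"grip":0,"x":0.7,"y":-0.64,"z":0,"twist":0},{"grip":0,"x":0.7,"y":-0.64,"z":0,"twist":0},{"grip":0,"x":0.7,"y":-0.64,"z":0,"twist":0},{"grip":0,"x":0.7,"y":-0.64,"z":0,"twist":0},{"grip":0,"x":0.7,"y":-0.64,"z":0,"twist":0},{"grip":0,"x":0.7,"y":-0.64,"z":0,"twist":0},{"grip":0,"x":0.7,"y":-0.64,"z":0,"twist":0},{"grip":0,"x":0,"y":0,"z":0,"twist":0},{"grip":0,"x":0,"y":0,"z":0,"twist":0}]'
python3 - <<'E'
from h import *
ob=status.get_obs();p,d=cams.grab_frame("wrist");print(ob['tool_pos'],ob['orientation'],ob['qpos'],ob['clock'])
np.savez("pics/w1.npz",p=p,d=d,T=wristT(ob));cv2.imwrite("pics/w1.png",p[:,:,::-1])
E
```

```text
clock: 0.95
tool_pos: [0.3267, -0.2076, 0.2314]
orientation: [3.108, 0.458, 0.0]
force: [0.6, -0.6, -0.1]
grip_width: 1.004
finger_force: 0.0
clock: 1.78
tool_pos: [0.482, 0.0528, 0.2308]
orientation: [-3.107, -0.463, 0.001]
force: [-0.4, 0.1, -0.6]
grip_width: 0.999
finger_force: 0.0
[0.48196997 0.05283844 0.23082144] [-3.10714520e+00 -4.63353792e-01  1.27430681e-03] [-5.90226306e-02  1.95045403e-01 -1.42110356e-01  1.23445266e+00
 -8.03728126e-05  2.78650139e+00] 1.7833
```

View pics/w1.png

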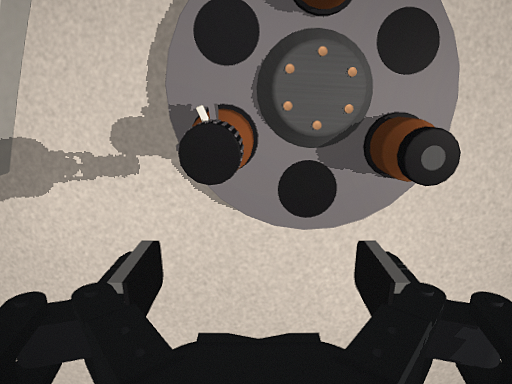

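The wrist view shows the target cap's top at about (210,154), with its white tab at (202,113) and a grey lug right beside it. The septum cap is at (430,157).

```bash
python3 - <<'E'
from h import *
f=np.load("pics/w1.npz");T=f['T'];c=cams.camera_params("wrist");p=f['p'];d=f['d']
zs=[]
for u,v in((205,155),(212,160),(210,150)):
    o,r=ray(c,u,v,T);zs.append(o+r*d[v,u])
print(zs)
def on(u,v,z): o,r=ray(c,u,v,T);return o+r*(z-o[2])/r[2]
m=((p.max(2)<45)*255).astype(np.uint8)
n,l=cv2.connectedComponents(m[:200,:280]);k=l[155,208];ys,xs=np.where(l==k);print(xs.min(),xs.max(),ys.min(),ys.max())
# bottom/left outline of the cap top (free of the side) -> circle
pts=[(x:=xs[ys==y].min(),y) for y in range(140,183)]+[(x,ys[xs==x].max()) for x in range(195,235)]
for z in (.145,.15,.155):
    q=np.array([on(*a,z)[:2] for a in pts]);A=np.c_[2*q,np.ones(len(q))]
    s=np.linalg.lstsq(A,(q**2).sum(1),rcond=None)[0];print(z,s[:2],np.sqrt(s[2]+s[:2]@s[:2]))
cs,ci=cams.camera_params("scene"),cams.camera_params("side")
print(tri(ray(cs,242.1,161.5),ray(ci,222.1,172.5)))
print("tab",on(202,113,.107),"flat",on(430,157,.121))
E
```

```text
[array([0.50002165, 0.09743026, 0.15252027]), array([0.49791522, 0.09197853, 0.15184081]), array([0.50414891, 0.09513075, 0.15140414])]
179 242 120 184
0.145 [0.49995905 0.09551124] 0.02176891652956403
0.15 [0.50094078 0.09502138] 0.021294250416801844
0.155 [0.50192251 0.09453153] 0.020819584304040753
(array([0.50433261, 0.0934828 , 0.14918641]), [np.float64(0.0003313924327970804), np.float64(0.0003313924327971289)])
tab [0.5230351  0.11341392 0.107     ] flat [ 0.54498036 -0.07087901  0.121     ]
```

```bash
python3 -m crank '[{"grip":0,"x":0.39,"y":-0.425,"z":0,"twist":0},{"grip":0,"x":0.39,"y":-0.425,"z":0,"twist":0},{"grip":0,"x":0,"y":0,"z":0.5,"twist":0},{"grip":0,"x":0,"y":0,"z":0.5,"twist":0},{"grip":0,"x":0,"y":0,"z":0,"twist":0},{"grip":0,"x":0,"y":0,"z":0,"twist":0}]'
python3 - <<'E'
from h import *
ob=status.get_obs();p,d=cams.grab_frame("wrist");print(ob['tool_pos'],ob['orientation'],ob['qpos'],ob['clock'])
np.savez("pics/w2.npz",p=p,d=d,T=wristT(ob));cv2.imwrite("pics/w2.png",p[:,:,::-1])
E
```

```text
clock: 2.33
tool_pos: [0.5009, 0.0919, 0.1913]
orientation: [-3.108, -0.456, 0.003]
force: [-0.4, 0.1, 0.5]
grip_width: 1.005
finger_force: 0.0
[0.50087475 0.09186938 0.19128857] [-3.10823754e+00 -4.55879901e-01  2.53202668e-03] [ 2.13185707e-02  2.53344310e-01 -1.72228662e-01  1.14683536e+00
 -1.00239015e-04  2.87165136e+00] 2.3333
```

View pics/w2.png

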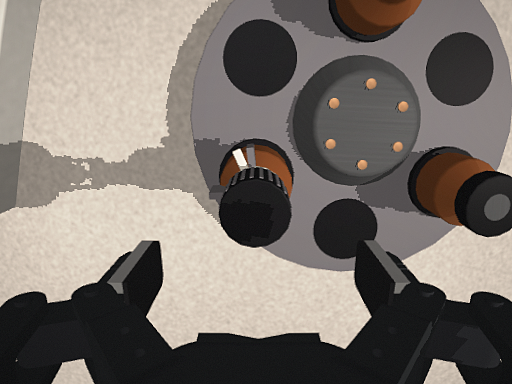

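The cap's top is at about (255,212), centred between the fingers. The tab at (239,157) sits against the grey lug at (251,156). I'll trim slightly, descend and grip.

```bash
python3 - <<'E'
from h import *
f=np.load("pics/w2.npz");c=cams.camera_params("wrist")
o,r=ray(c,255,212,f['T']);print(o+r*(.151-o[2])/r[2])
E
python3 -m crank '[{"grip":0,"x":0.04,"y":-0.05,"z":0.4,"twist":0},{"grip":0,"x":0,"y":0,"z":0.4,"twist":0},{"grip":0,"x":0,"y":0,"z":0.4,"twist":0},{"grip":0,"x":0,"y":0,"z":0.4,"twist":0},{"grip":0,"x":0,"y":0,"z":0.23,"twist":0},{"grip":0,"x":0,"y":0,"z":0,"twist":0},{"grip":0,"x":0,"y":0,"z":0,"twist":0}]'
```

```text
[0.5021682  0.09515931 0.151     ]
clock: 2.97
tool_pos: [0.503, 0.095, 0.1189]
orientation: [3.108, 0.457, 0.001]
force: [1.1, -0.0, 0.6]
grip_width: 1.0
finger_force: 0.0
```

```bash
python3 -m crank '[{"grip":255,"x":0,"y":0,"z":0,"twist":0},{"grip":255,"x":0,"y":0,"z":0,"twist":0},{"grip":255,"x":0,"y":0,"z":0,"twist":0},{"grip":255,"x":0,"y":0,"z":0,"twist":0},{"grip":255,"x":0,"y":0,"z":0,"twist":0},{"grip":255,"x":0,"y":0,"z":0,"twist":0},{"grip":255,"x":0,"y":0,"z":0,"twist":0},{"grip":255,"x":0,"y":0,"z":0,"twist":0}]' 50
```

```text
clock: 3.63
tool_pos: [0.5031, 0.0951, 0.1183]
orientation: [3.107, 0.458, 0.001]
force: [2.3, -5.3, 3.8]
grip_width: 0.498
finger_force: 50.2
```

```bash
python3 -m crank '[{"grip":255,"x":0,"y":0,"z":0.05,"twist":0},{"grip":255,"x":0,"y":0,"z":0.04,"twist":0},{"grip":255,"x":0,"y":0,"z":0.04,"twist":0},{"grip":255,"x":0,"y":0,"z":0,"twist":0},{"grip":255,"x":0,"y":0,"z":0,"twist":0}]'; python3 -c "
from h import *
o=status.get_obs();print(o['force'],o['ft_torque'],o['qpos'])"
```

```text
clock: 4.05
tool_pos: [0.5031, 0.0951, 0.1134]
orientation: [3.107, 0.458, 0.002]
force: [-0.3, -5.2, 9.2]
grip_width: 0.5
finger_force: 50.9
[-0.27580735 -5.20615951  9.15748603] [-1.06684661 -0.12077414 -0.0024792 ] [ 2.79032636e-02  3.07267945e-01 -3.19204578e-01  9.43187347e-01
 -6.37523465e-04  2.87683947e+00]
```

```bash
python3 -m crank '[{"grip":255,"x":0,"y":0,"z":0,"twist":-1},{"grip":255,"x":0,"y":0,"z":0,"twist":-1},{"grip":255,"x":0,"y":0,"z":0,"twist":-1},{"grip":255,"x":0,"y":0,"z":0,"twist":-1},{"grip":255,"x":0,"y":0,"z":0,"twist":-1},{"grip":255,"x":0,"y":0,"z":0,"twist":-1},{"grip":255,"x":0,"y":0,"z":0,"twist":-1}]'; python3 -c "
from h import *
o=status.get_obs();print(o['force'],o['ft_torque'],o['qpos'][5],o['tool_pos'])"
python3 -m crank '[{"grip":255,"x":0,"y":0,"z":0,"twist":-1},{"grip":255,"x":0,"y":0,"z":0,"twist":-1},{"grip":255,"x":0,"y":0,"z":0,"twist":-1},{"grip":255,"x":0,"y":0,"z":0,"twist":-1}]'; python3 -c "
from h import *
o=status.get_obs();print(o['force'],o['ft_torque'],o['qpos'][5],o['tool_pos'])
p,d=cams.grab_frame('wrist');q,d=cams.grab_frame('scene');cv2.imwrite('pics/m1.png',np.hstack([cv2.resize(p[100:300,150:350],(400,400)),cv2.resize(q[120:230,180:290],(400,400))])[:,:,::-1])"
```

```text
clock: 4.63
tool_pos: [0.5027, 0.0954, 0.1133]
orientation: [-2.823, -1.378, -0.001]
force: [-1.5, -1.8, 7.8]
grip_width: 0.5
finger_force: 50.7
[-1.46746927 -1.8225782   7.80276256] [-0.37357315  0.32656759 -0.03972116] 2.2617916786196406 [0.50273669 0.095442   0.1132587 ]
clock: 4.97
tool_pos: [0.5025, 0.0956, 0.1132]
orientation: [-2.541, -1.847, -0.0]
force: [-3.1, -1.1, 11.1]
grip_width: 0.505
finger_force: 50.9
[-3.13061369 -1.12024606 11.14142577] [-0.25469894  0.74523137 -0.0972215 ] 1.9127035498692717 [0.50245082 0.09557306 0.11322755]
```

View pics/m1.png

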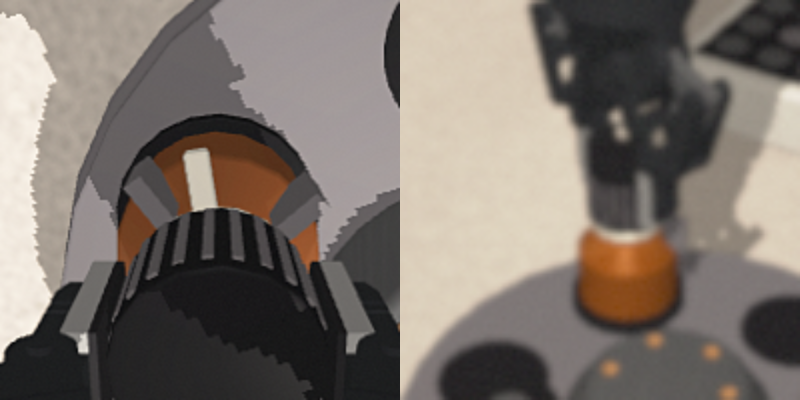

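The tab at (200,180) has left the closed lug at (297,203) and is nearing the open lug at (150,190). A torque of about 0.1 N m shows it is engaged, so I'll keep turning.

```bash
python3 -m crank '[{"grip":255,"x":0,"y":0,"z":0,"twist":-1},{"grip":255,"x":0,"y":0,"z":0,"twist":-1},{"grip":255,"x":0,"y":0,"z":0,"twist":-1}]'; python3 -c "
from h import *
o=status.get_obs();print(o['force'],o['ft_torque'],o['qpos'][5],o['tool_pos'])"
python3 -m crank '[{"grip":255,"x":0,"y":0,"z":0,"twist":-0.8},{"grip":255,"x":0,"y":0,"z":0,"twist":0}]'; python3 -c "
from h import *
o=status.get_obs();print(o['force'],o['ft_torque'],o['qpos'][5],o['tool_pos'])
p,d=cams.grab_frame('wrist');cv2.imwrite('pics/m2.png',cv2.resize(p[100:300,150:350],(500,500))[:,:,::-1])"
```

```text
clock: 5.32
tool_pos: [0.5022, 0.0956, 0.1132]
orientation: [-2.278, -2.163, 0.0]
force: [-4.0, -1.2, 12.0]
grip_width: 0.495
finger_force: 51.0
[-3.97168468 -1.23415888 12.04175394] [-0.25397113  0.89423882 -0.06947923] 1.6509530585254293 [0.50221002 0.09556325 0.11320849]
clock: 5.48
tool_pos: [0.5021, 0.0955, 0.1131]
orientation: [-2.201, -2.241, 0.0]
force: [-5.8, -1.4, 12.8]
grip_width: 0.506
finger_force: 51.1
[-5.83604552 -1.38277547 12.82446918] [-0.29121991  1.0933235  -0.33320647] 1.5808944817945476 [0.50212546 0.0955178  0.11306313]
```

View pics/m2.png

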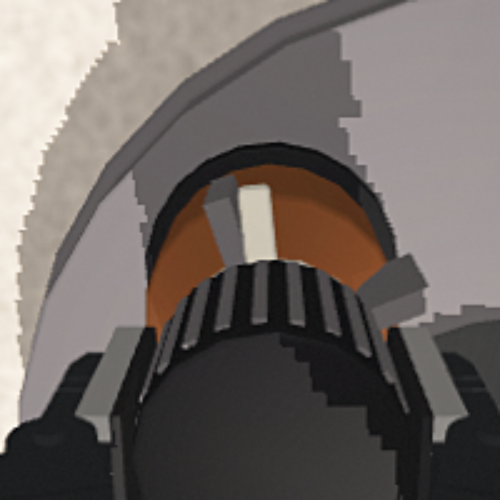

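The torque rose to 0.33 N m and the tab at (258,222) lies against the open lug at (225,220). I'll nudge it slightly further, let go and rise.

```bash
python3 -m crank '[{"grip":255,"x":0,"y":0,"z":0,"twist":-0.3},{"grip":255,"x":0,"y":0,"z":0,"twist":0}]'; python3 -c "
from h import *
o=status.get_obs();print(o['ft_torque'],o['qpos'][5])"
python3 -m crank '[{"grip":0,"x":0,"y":0,"z":0,"twist":0},{"grip":0,"x":0,"y":0,"z":0,"twist":0},{"grip":0,"x":0,"y":0,"z":0,"twist":0},{"grip":0,"x":0,"y":0,"z":0,"twist":0},{"grip":0,"x":0,"y":0,"z":0,"twist":0},{"grip":0,"x":0,"y":0,"z":0,"twist":0},{"grip":0,"x":0,"y":0,"z":0,"twist":0},{"grip":0,"x":0,"y":0,"z":0,"twist":0}]'
python3 -m crank '[{"grip":0,"x":0,"y":0,"z":-0.4,"twist":0},{"grip":0,"x":0,"y":0,"z":-0.6,"twist":0},{"grip":0,"x":0,"y":0,"z":-0.6,"twist":0},{"grip":0,"x":0,"y":0,"z":-0.6,"twist":0},{"grip":0,"x":0,"y":0,"z":-0.6,"twist":0},{"grip":0,"x":0,"y":0,"z":0,"twist":0},{"grip":0,"x":0,"y":0,"z":0,"twist":0}]'
python3 -c "
from h import *
p,d=cams.grab_frame('wrist');cv2.imwrite('pics/m3.png',cv2.resize(p[80:280,150:350],(500,500))[:,:,::-1])"
```

```text
clock: 5.7
tool_pos: [0.5021, 0.0955, 0.113]
orientation: [-2.175, -2.266, 0.0]
force: [-3.1, -1.0, 8.3]
grip_width: 0.503
finger_force: 50.7
[-0.27045013  0.74680155 -0.30578967] 1.5580182885360772
clock: 6.37
tool_pos: [0.5027, 0.0954, 0.1129]
orientation: [-2.177, -2.265, -0.0]
force: [0.1, 0.6, -0.3]
grip_width: 0.998
finger_force: 0.0
clock: 6.95
tool_pos: [0.5033, 0.0954, 0.2257]
orientation: [2.176, 2.264, 0.002]
force: [-0.2, 0.3, -0.1]
grip_width: 1.002
finger_force: 0.0
```

View pics/m3.png

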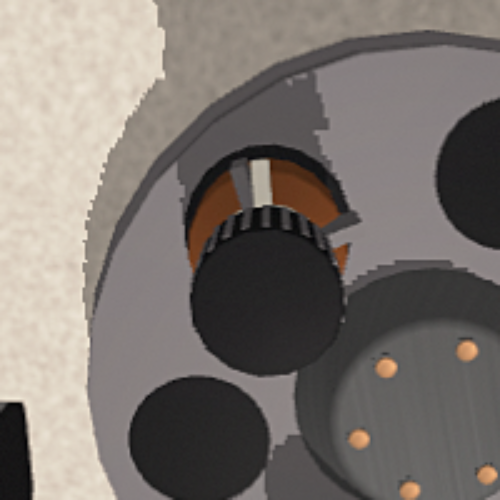

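The cap is free and has sprung up. The tab at (262,182) lies against the open lug at (240,182), and the gripper is clear.

```bash
python3 -c "
from workcell import manip
print(manip.close_job())"
```

```text
the job is handed in; nothing more can be done
None
```

The ribbed cap was pressed down and turned anticlockwise until its tab reached the open stop, then released; the gripper is clear, the other two bottles were not touched, and the job is handed in at about 7 s on the robot's clock.

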